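Refit the belt tensioner's idler pulley and lock it with its spring clip

ROBOT

A 7-joint arm with a two-finger parallel gripper is mounted at the origin on a cart in front of the work surface, level with it; the furniture and walls round the work are solid. World frame = base frame: x ahead of the robot, y to its left, z up, the work surface at z = 0. Lengths are in m, angles in rad, forces in N, time in s.
With the tool pointing down it reaches from about 0.425 to 0.875 m from the base axis. Payload 4.7 kg.
Tool frame: the origin (TCP) lies at the very end of the fingers, on their centre line; the grasp point (between the pads) lies 19 mm behind it; z points along the fingers, y is the line along which they close (so a half turn about z gives the same grasp; the last joint's range is limited). The gripper opens to 87 mm and grips with 3 to 60 N. Pads are 19 mm wide; open, the fingers measure 117 mm over their backs; the gripper's body (75 mm by 190 mm) begins 51 mm behind the grasp point.
Start: joints at [1.131, 0.321, -0.07, 1.45, 0.023, 1.371, -0.057], TCP at [0.285, -0.584, 0.223] pointing down, gripper open.
Joint ranges: [-2.86, 2.86], [-0.3, 2.09], [-1.38, 1.24], [0.06, 2.45], [-1.56, 4.7], [0.09, 2.05], [-2.69, 2.69]. Speed limits (rad/s): [2.57, 2.57, 3.14, 3.14, 3.14, 3.14, 3.14].

INTERFACE

Orientations are given as a 3x3 rotation matrix whose columns are the frame's x, y, z axes.
In Python, from rig import bot, imaging gives the robot as it stands.
- The arm moves only by the tool jog_arm, never from a script. Its argument "steps" is a list of rows, each a list of 3 entries, a list of its own where there are three numbers: the shift along the tool's x, y, z in mm, then the turn, a rotation vector about the tool's x, y, z in rad, then the finger opening in mm, from 0 to 87. A call has 1 to 12 rows; each row shifts and turns the commanded pose from where the row before left it, along the tool's axes as they then stand; what a row does not reach is not made up. A row lasts 1/10 s, in which the tool goes at most 50 mm and 8.59 degrees, less where a joint would pass 70% of its speed; a pose out of reach is approached as far as the arm can. A call is refused whole if a number of a shift passes 50 or a number of a turn 0.15, either way. A call with a gripper value outside its range is refused whole. The fingers move at their own pace and stop on an object; "squeeze" is the grip in N (left out, the last holds). Time passes only in rows, so rows that do not move let the fingers close. It gives the time, the measured TCP pose, the force, the opening and the grip force at its end, in the units of the state.
- bot.read_state(): the state, without advancing time (a new reading comes with each control period).
- imaging.grab_frame(name): name is "scene" or "side" or "wrist"; returns a dict with "frame" (384x512x3 uint8, blue, green, red), "intrinsics" (3x3 intrinsics, pixels), "extrinsics" (4x4, takes a point from world to camera coordinates). Camera axes: x right, y up, looking along -z (the intrinsics and any distortion apply to the point x, -y, -z); pixel columns grow to the right and rows downward; lengths in m; the calibration is good to about 2 mm. A picture is of the moment at which its call begins. There is no depth.
- bot.hand_in(): hands the job in; it is judged then, once.
The state is a dict: "time_s": time; "joint_pos": joint angles; "qvel": joint speeds; "joint_torque": joint torques, N m; "ee_pos": TCP position; "ee_rot": TCP orientation; "ft_force": force on the tool from outside, world axes, zero at the start; "wrist_torque": the same for the moment, N m; "opening": finger opening in m; "grasp_force": force on a finger pad.
Only numpy, scipy, OpenCV 4.12 (cv2) and the standard library are available. Lean on these libraries where they do the work, as an engineer would, in place of code of your own. Each camera call takes 0.05 s, during which the arm holds its last target. There are 200 camera calls.

TASK

Refit the idler pulley of the belt tensioner: set it down over the stud until it is fully home, then push the hairpin spring clip sideways into the stud's groove above the pulley, from the front, until it snaps past the shank and sits fully home with its loop pointing to the front of the tensioner (towards the robot). The stud's slide is unclamped and gives way until it meets its stop, so push by feel and never force the clip with more than 20 N; leave the weight, jar and file beside it where they are.

Things in the scene. Friction and masses are not known exactly. Their poses are not given: they have to be found in the camera images.
- stud_groove (a point): Middle of the groove near the top of the tensioner's upright steel stud, on its axis, 58 mm above the bench; x points from the tensioner's front (robot side) to its rear, z up. The groove is 11 mm across; with the pulley home its open gap runs from the hub's top, 4 mm below this point, to the 16 mm head, 4 mm above it. The head is 7 mm high, chamfered on top.
- stud_collar (a point): Top of the stud's 29 mm collar, on the axis, 28 mm below the groove; the 16 mm shank rises from it. The stud stands on a slide that is loose along x: about 2.5 N moves it, and it gives way 2 to 24 mm in +x until a hard stop; how much is left differs each time and is not measured. The base below (86 x 78 mm and two bolted ears, up to 27 mm high) is fixed.
- pulley_centre (a point): Loose aluminium idler pulley lying flat, bore upright: 54 mm across its V-grooved rim, rim from 2 to 18 mm above its underside, hub 30 mm across and 24 mm high, 19 mm bore, about 0.14 kg. The point is on its axis, 12 mm above its underside; z along the axis. Home on the collar, the point lies 16 mm below the groove point.
- clip_pocket (a point): Loose hairpin spring clip of 5 mm steel wire, lying flat, 67 mm long. The point is the centre of its pocket, half-way up the wire; x points to the open end of the legs. Leg tips: 19.5 mm ahead, 12.5 mm to either side. About 7.5 mm ahead a 5 mm throat springs over the shank at roughly 5 to 10 N; then the force drops, and rises again when the pocket's rear meets the shank: home, on the stud's axis.
- clip_tail (a point): Middle of the clip's straight tail loop, 27 mm behind the pocket point (in -x), half-way up the wire (2.5 mm above the underside). The loop is 16 mm wide across y over 18 mm of its length: the place to hold the clip.
- brass_weight: Brass weight, 30 x 30 x 36 mm, standing at the left rear of the tensioner; leave it alone. Origin at the centre of its underside.
- flux_jar: Small glass jar with a screw cap, 34 x 34 x 48 mm, standing at the right of the tensioner; leave it alone. Origin at the centre of its underside. Right of it stands a tall fixed rolling mill (y below -0.25, x 0.33 to 0.65, 0.5 m high), and another left of the work (y above 0.17): bring the arm in round their front, not across them.
- flat_file: Flat file with a red handle, 208 mm long, 18 mm thick, lying along the bench's front edge; leave it alone. Origin at the centre of its underside.

How it is judged:
On the way, in this order (a step that is already met when the one before it is completed fails the run):
1. the pulley is home on the stud (horizontal distance between pulley_centre and stud_groove below 0.004 m and z of pulley_centre in the frame of stud_groove below -0.0135 m and angle between pulley_centre's own z axis and vertical below 0.08 rad), for 0.2 s.
2. the clip has snapped over the groove (horizontal distance between clip_pocket and stud_groove below 0.003 m and z of clip_pocket in the frame of stud_groove between -0.005 and 0.004 m), for 0.2 s.
At the end, for the whole second after the job is handed in: The pulley sits home on the collar (within 4 mm of the stud's axis and 2.5 mm of full depth); the clip's pocket is within 3 mm of the stud's axis, 5 mm below to 4 mm above the groove's middle, its loop pointing to the front within about 40 degrees; both released and at rest (all of step 2 and horizontal distance between pulley_centre and stud_groove below 0.004 m and z of pulley_centre in the frame of stud_groove below -0.0135 m and x of clip_tail in the frame of stud_groove below -0.02 m and linear speed of spring_clip below 0.02 m/s); the robot touches nothing.
It fails at once if the clip is forced: more than 20 N between clip and stud or tensioner (contact force between spring_clip and tensioner above 20 N).
It fails at once if the weight, jar or file is moved more than 20 mm (distance of any of brass_weight, flux_jar, flat_file from where it was at the start of the episode above 0.02 m).
It also fails if it takes over 58 s, if anything falls off the work surface, if the arm or the gripper's body presses on something with over 40 N, if the wrist force passes 120 N, or if a joint passes its speed limit or range.

## Working session

There is one attempt and no reset: what is moved stays moved. The work goes in short steps, Python scripts to look and compute and a tool call to move; the robot and the scene stay as the last step left them, time stands still between calls to the robot, and variables do not carry over. Pictures are saved under pics/ and viewed, at most 10 in all, crops included, and the job is handed in when it is done.

Besides the shell and the picture viewer there is one more tool, called by a JSON object that holds its "op" and its "data", one argument or row to a line. jog_arm: Moves the arm, as the interface text tells. Its arguments: {"type":"object","properties":{"steps":{"type":"array"},"squeeze":{"type":"number"}},"required":["steps"]}

```bash
ls; mkdir -p pics
cat > h.py <<'E'
import numpy as np, cv2
from rig import bot, imaging
def grab(n):
    f=imaging.grab_frame(n); return f["frame"],np.array(f["intrinsics"]),np.array(f["extrinsics"])
def ray(K,E,u,v):
    d=np.linalg.inv(K)@[u,v,1.]; d=np.array([d[0],-d[1],-d[2]])
    R,t=E[:3,:3],E[:3,3]; return -R.T@t, R.T@d
def plane(K,E,u,v,z):
    c,d=ray(K,E,u,v); return c+d*(z-c[2])/d[2]
def proj(K,E,p):
    q=E[:3,:3]@np.array(p)+E[:3,3]; q=K@[q[0],-q[1],-q[2]]; return q[:2]/q[2]
E
python3 - <<'E'
from h import *
import pickle
d={}
for n in("scene","side"):
    d[n]=grab(n); cv2.imwrite(f"pics/{n}0.png",d[n][0]); print(n,d[n][1].round(1).tolist(),ray(d[n][1],d[n][2],256,192))
pickle.dump(d,open("d0.pkl","wb"))
s=bot.read_state(); print(s["time_s"],s["ee_pos"],s["ee_rot"],s["ft_force"],s["opening"])
E
```

```text
pics
scene [[376.8, 0.0, 250.8], [0.0, 376.8, 200.7], [0.0, 0.0, 1.0]] (array([-0.07686704,  0.29782605,  0.64027358]), array([ 0.63157339, -0.4003708 , -0.6644887 ]))
side [[455.8, 0.0, 253.4], [0.0, 455.8, 191.8], [0.0, 0.0, 1.0]] (array([ 0.89686314, -0.27605244,  0.77588258]), array([-0.46574985,  0.29249559, -0.83519783]))
0.1 [ 0.28467605 -0.58378755  0.22155224] [[ 8.98762436e-01  4.38435094e-01 -8.67109630e-04]
 [ 4.38435937e-01 -8.98761145e-01  1.52727757e-03]
 [-1.09712361e-04 -1.75283173e-03 -9.99998458e-01]] [-0.40161636 -0.05608721 -0.48120871] 0.08679125726254752
```

View pics/scene0.png

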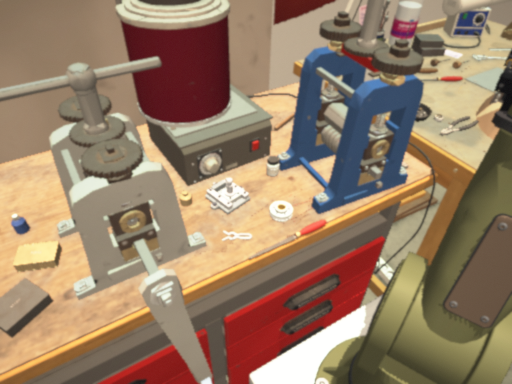

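View pics/side0.png

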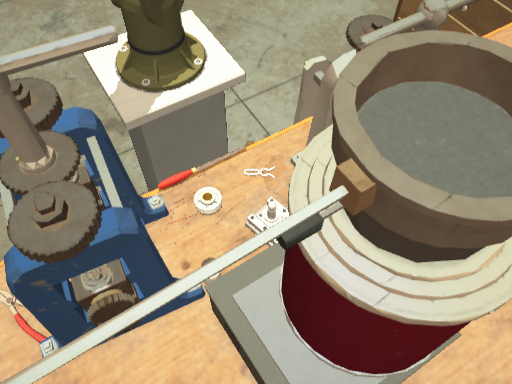

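The scene view shows the pulley at (281,210), the clip at (237,236), the tensioner at (228,194), the weight at (186,199) and the jar at (273,165). The side view shows the pulley at (208,200), the clip at (260,172) and the stud at (271,205).

Run:
```python
from h import *
import pickle
d=pickle.load(open("d0.pkl","rb"))
for n,l in (("scene",[("pul",281,208,.02),("clip",237,236,.003),("base",228,196,.02),("weight",186,199,.018),("jar",273,165,.024)]),("side",[("pul",208,199,.02),("clip",260,172,.003),("studtop",271,202,.064)])):
    for a,u,v,z in l: print(n,a,plane(d[n][1],d[n][2],u,v,z).round(4))
i=d["scene"][0][140:260,160:320]; j=d["side"][0][150:250,180:310]
cv2.imwrite("pics/c0.png",np.vstack([cv2.resize(i,(720,300) if 0 else (400*1,300)),cv2.resize(j,(400,300))]))
```

```text
scene pul [ 0.4343 -0.0975  0.02  ]
scene clip [0.4229 0.0285 0.003 ]
scene base [ 0.5345 -0.009   0.02  ]
scene weight [0.578  0.0833 0.018 ]
scene jar [ 0.5789 -0.1694  0.024 ]
side pul [ 0.4406 -0.1007  0.02  ]
side clip [0.4275 0.0279 0.003 ]
side studtop [ 0.533  -0.0146  0.064 ]
```

View pics/c0.png

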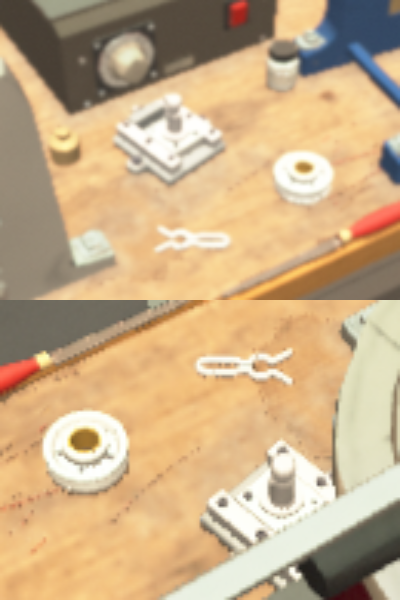

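The crops confirm that the clip's legs point to +y (left) with its tail towards -y, and that the stud stands on the base. I'll check the mill's front corner before bringing the arm round it.

Run:
```python
from h import *
import pickle
d=pickle.load(open("d0.pkl","rb"))
for n,l in (("scene",[(318,212,0),(405,180,0),(283,165,0),(300,150,.02)]),("side",[(155,203,0.01),(55,130,.3)])):
    for u,v,z in l: print(n,u,v,plane(d[n][1],d[n][2],u,v,z).round(3))
```

```text
scene 318 212 [ 0.394 -0.18   0.   ]
scene 405 180 [ 0.373 -0.457  0.   ]
scene 283 165 [ 0.59  -0.212  0.   ]
scene 300 150 [ 0.603 -0.277  0.02 ]
side 155 203 [ 0.389 -0.192  0.01 ]
side 55 130 [ 0.402 -0.292  0.3  ]
```

{"op": "jog_arm", "data": {
  "steps": [
    [[-10,-40,-10],[0,0,0.12],80],
    [[-10,-40,-10],[0,0,0.12],80],
    [[-15,-40,-10],[0,0,0.12],80],
    [[0,-40,0],[0,0,0.09],80]
  ]
}}

```text
time_s: 0.5
ee_pos: [0.2059, -0.4425, 0.2534]
ee_rot: [[1.0, -0.005, -0.0], [-0.005, -1.0, -0.002], [-0.0, 0.002, -1.0]]
ft_force: [0.5, -0.0, 1.3]
opening: 0.0804
grasp_force: 0.0
```

{"op": "jog_arm", "data": {
  "steps": [
    [[15,-30,0],[0,0,0],80],
    [[15,-30,0],[0,0,0],80],
    [[15,-30,0],[0,0,0],80],
    [[10,-30,0],[0,0,0],80],
    [[0,0,0],[0,0,0],80]
  ]
}}

```text
time_s: 1.0
ee_pos: [0.2653, -0.3185, 0.2525]
ee_rot: [[1.0, 0.01, 0.0], [0.01, -1.0, 0.001], [0.0, -0.001, -1.0]]
ft_force: [0.6, -0.6, 0.4]
opening: 0.0802
grasp_force: 0.0
```

{"op": "jog_arm", "data": {
  "steps": [
    [[5,-25,0],[0,0,0],80],
    [[5,-25,0],[0,0,0],80],
    [[5,-25,0],[0,0,0],80],
    [[0,0,0],[0,0,0],80]
  ]
}}

```text
time_s: 1.4
ee_pos: [0.2788, -0.2452, 0.2525]
ee_rot: [[1.0, 0.007, -0.0], [0.007, -1.0, -0.0], [-0.0, 0.0, -1.0]]
ft_force: [-0.1, -0.1, 0.3]
opening: 0.08
grasp_force: 0.0
```

{"op": "jog_arm", "data": {
  "steps": [
    [[5,-40,0],[0,0,0],80],
    [[5,-40,0],[0,0,0],80],
    [[5,-40,0],[0,0,0],80],
    [[40,-25,30],[0,0,0],80],
    [[40,0,30],[0,0,0],80],
    [[50,0,10],[0,0,0],80],
    [[0,0,0],[0,0,0],80],
    [[0,0,0],[0,0,0],80]
  ]
}}

```text
time_s: 2.2
ee_pos: [0.4425, -0.132, 0.1765]
ee_rot: [[0.999, 0.003, -0.032], [0.004, -1.0, 0.019], [-0.032, -0.019, -0.999]]
ft_force: [-0.8, 0.4, 0.6]
opening: 0.0797
grasp_force: 0.0
```

Run:
```python
from h import *
import pickle
f=grab("wrist"); pickle.dump((f,bot.read_state()),open("w1.pkl","wb")); cv2.imwrite("pics/w1.png",f[0]); print(bot.read_state()["ee_pos"],ray(f[1],f[2],256,192),f[1].tolist())
```

```text
[ 0.44220526 -0.13226068  0.17765735] (array([ 0.520657  , -0.13603305,  0.33639606]), array([-0.30789888,  0.02376801, -0.95119175])) [[308.9038655976828, 0.0, 258.2982158577112], [0.0, 308.9038655976828, 189.28888384471864], [0.0, 0.0, 1.0]]
```

View pics/w1.png

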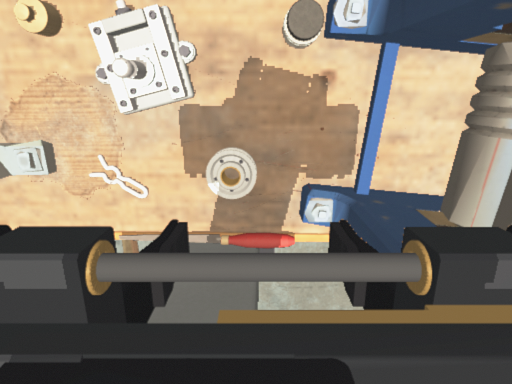

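The wrist view shows the pulley hub at (231,174), the stud head at (122,67), the clip from its tail at (140,190) to its leg tips at (95,172), and the tensioner turned slightly. I'll enlarge that area to measure it.

Run:
```python
from h import *
import pickle
(f,K,E),s=pickle.load(open("w1.pkl","rb"))
c=cv2.resize(f[0:205,80:265],None,fx=2.9,fy=2.9,interpolation=cv2.INTER_CUBIC) 
cv2.imwrite("pics/w1c.png",c)
P=lambda u,v,z:plane(K,E,u,v,z).round(4)
print("pul",P(231,174,.024),"stud",P(122,67,.069))
for q in((95,25),(160,5),(118,110),(193,95)):print(q,P(*q,.012))
g=cv2.cvtColor(f,cv2.COLOR_BGR2HSV); m=((g[...,1]<60)&(g[...,2]>150)).astype(np.uint8)
n,l,st,ce=cv2.connectedComponentsWithStats(m)
for i in range(1,n):
    if 40<st[i,4]<20000 and st[i,1]<230:
        print(st[i],ce[i].round(1))
        x0,y0,w,h,a=st[i]
        if 75<x0<160 and 140<y0<170:
            v,u=np.where(l==i); p=np.array([plane(K,E,a,b,.003)[:2] for a,b in zip(u,v)]); 
            mu=p.mean(0); w_,V=np.linalg.eigh(np.cov(p.T)); ax=V[:,1]*np.sign(V[1,1]); t=(p-mu)@ax; print("clip",mu,ax,np.degrees(np.arctan2(ax[1],ax[0])),t.min(),t.max())
```

```text
pul [ 0.4391 -0.1021  0.024 ] stud [ 0.54   -0.0203  0.069 ]
(95, 25) [0.5813 0.0254 0.012 ]
(160, 5) [ 0.598  -0.0383  0.012 ]
(118, 110) [0.5029 0.0139 0.012 ]
(193, 95) [ 0.5179 -0.0643  0.012 ]
[116   0  10   9  77] [120.4   3.9]
[333   0  36  29 864] [350.7  12.8]
[  88    4  108  111 7381] [142.1  59.1]
[283  10  38  37 267] [296.1  35.2]
[506  43   6  20  67] [509.5  50.3]
[369  57  28 132 132] [382.6 122.5]
[506  75   6  11  45] [509.2  80.6]
[500  96  12  12 114] [506.2 101.7]
[493 114  19  16 213] [503.7 121.7]
[ 451  133   61   94 3131] [485.7 184.4]
[   0  140   49   36 1329] [ 23.7 158.2]
[ 206  147   51   53 1751] [231.3 172.4]
[ 89 154  59  45 636] [119.3 179.1]
clip [0.42660501 0.02658414] [0.53945581 0.84201391] 57.35339855915075 -0.03472602239994724 0.03201974306096733
[304 197  29  25 607] [319.4 209.7]
```

View pics/w1c.png

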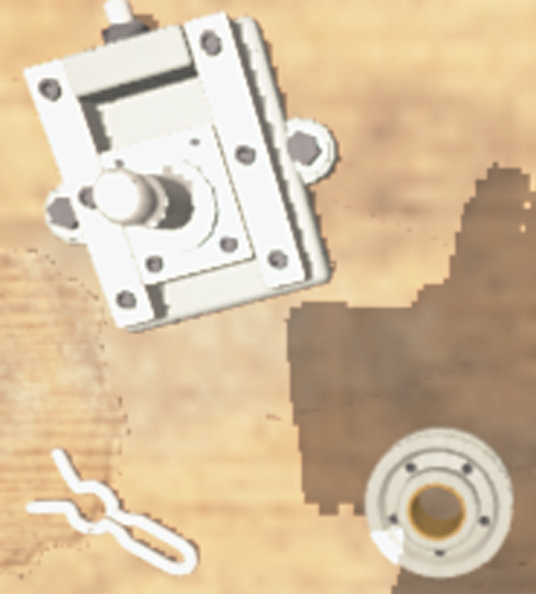

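The crop shows the rails leaning left, so the tensioner is turned by roughly 15°. The clip's tail loop is at its lower right and the pulley is clear of everything.

{"op": "jog_arm", "data": {
  "steps": [
    [[-3,-30,30],[0,0,0],80],
    [[0,0,40],[0,0,0],80],
    [[0,0,0],[0,0,0],80],
    [[0,0,0],[0,0,0],80]
  ]
}}

```text
time_s: 2.65
ee_pos: [0.4373, -0.1013, 0.1103]
ee_rot: [[1.0, 0.002, -0.027], [0.002, -1.0, 0.016], [-0.027, -0.016, -1.0]]
ft_force: [0.6, 0.6, 0.4]
opening: 0.0799
grasp_force: 0.0
```

```bash
cat > w.py <<'E'
from h import *
import sys
f,K,E=grab("wrist"); s=bot.read_state(); cv2.imwrite(f"pics/{sys.argv[1]}.png",f)
print(np.round(s["ee_pos"],4),"TCPpx",proj(K,E,s["ee_pos"]).round(0))
g=cv2.cvtColor(f,cv2.COLOR_BGR2HSV); m=((g[...,1]<60)&(g[...,2]>150)).astype(np.uint8)
n,l,st,ce=cv2.connectedComponentsWithStats(m)
for i in range(1,n):
    if 300<st[i,4]<20000: print(st[i],ce[i].round(1))
# bore: brass inside
b=((g[...,0]>12)&(g[...,0]<30)&(g[...,1]>110)).astype(np.uint8)
n,l,st,ce=cv2.connectedComponentsWithStats(b)
for i in range(1,n):
    if 100<st[i,4]<3000 and abs(st[i,2]-st[i,3])<15:
        print("brass",st[i],ce[i].round(1),plane(K,E,*ce[i],.024).round(4))
E
python3 - <<'E'
from h import *
import pickle
(f,K,E),s=pickle.load(open("w1.pkl","rb"))
q=[plane(K,E,80+x/2.9,y/2.9,.025)[:2] for x,y in((51,90),(126,300),(210,42),(279,259))]
for a,b in((1,0),(3,2)): print(np.degrees(np.arctan2(*(q[a]*0+q[b]-q[a])[::-1])))
for a,b in((0,2),(1,3)): print(90+np.degrees(np.arctan2(*(q[b]-q[a])[::-1])))
print(plane(K,E,80+122/2.9,195/2.9,.069))
E
python3 w.py w2
```

```text
13.742239499321842
14.506276900014566
14.523112002574038
14.114913456822492
[ 0.53981385 -0.020335    0.069     ]
[ 0.4385 -0.1015  0.1112] TCPpx [256. 235.]
[  79    0  137  115 9898] [149.7  51.5]
[332   0  49  26 435] [349.1  14.7]
[  0 146  31  44 962] [ 13.2 169.3]
[ 227  155   63   64 2571] [258.1 186.3]
[ 82 164  73  53 896] [119.  193.9]
[355 218  34  31 739] [373.5 231.9]
[ 270  282   92   28 1922] [309.7 295.7]
brass [246 180  25  24 282] [257.7 194. ] [ 0.4344 -0.1008  0.024 ]
```

View pics/w2.png

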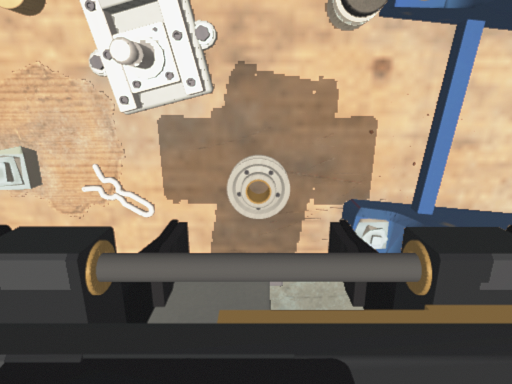

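The wrist view shows the pulley centred at about (258,187), the stud head at (124,52) and the clip on the left. I'll check the remaining tilt and refine both positions.

Run:
```python
from h import *
f,K,E=grab("wrist"); s=bot.read_state()
print(np.round(s["ee_pos"],4),np.round(s["ee_rot"],3).tolist(),s["time_s"],np.round(s["qvel"],3))
g=cv2.cvtColor(f,cv2.COLOR_BGR2HSV); m=((g[...,1]<60)&(g[...,2]>150)).astype(np.uint8)
n,l,st,ce=cv2.connectedComponentsWithStats(m)
for i in range(1,n):
    if 1500<st[i,4]<4000 and 200<ce[i][0]<300 and st[i,1]<220:
        c=st[i,0]+st[i,2]/2-.5,st[i,1]+st[i,3]/2-.5
        for z in(.014,.018): print("pul",c,plane(K,E,*c,z).round(4))
```

```text
[ 0.439  -0.1015  0.1115] [[1.0, 0.002, -0.024], [0.002, -1.0, 0.015], [-0.024, -0.015, -1.0]] 2.75 [ 0.001  0.002 -0.006 -0.007 -0.001 -0.005  0.   ]
pul (np.float64(257.5), np.float64(187.5)) [ 0.4382 -0.1007  0.014 ]
pul (np.float64(257.5), np.float64(187.5)) [ 0.4394 -0.1008  0.018 ]
```

{"op": "jog_arm", "data": {
  "steps": [
    [[0,0,0],[-0.015,0.024,0],80],
    [[0,0,40],[0,0,0],80],
    [[0,0,40],[0,0,0],80],
    [[0,0,0],[0,0,0],80],
    [[0,0,0],[0,0,0],80]
  ]
}}

```text
time_s: 3.25
ee_pos: [0.4377, -0.1, 0.03]
ee_rot: [[1.0, 0.004, -0.003], [0.004, -1.0, 0.002], [-0.003, -0.002, -1.0]]
ft_force: [-0.5, 0.4, 0.4]
opening: 0.0799
grasp_force: 0.0
```

{"op": "jog_arm", "data": {
  "steps": [
    [[1,1,15],[0,0,0],80],
    [[0,0,11],[0,0,0],80],
    [[0,0,0],[0,0,0],50],
    [[0,0,0],[0,0,0],50],
    [[0,0,0],[0,0,0],50],
    [[0,0,0],[0,0,0],50],
    [[0,0,0],[0,0,0],50]
  ],
  "squeeze": 25
}}

```text
time_s: 3.95
ee_pos: [0.4388, -0.1009, 0.0035]
ee_rot: [[1.0, 0.004, -0.003], [0.004, -1.0, 0.002], [-0.003, -0.002, -1.0]]
ft_force: [-0.3, 0.1, 2.0]
opening: 0.0537
grasp_force: 25.0
```

{"op": "jog_arm", "data": {
  "steps": [
    [[0,0,-40],[0,0,0],50],
    [[0,0,-40],[0,0,0],50],
    [[15,-30,-15],[0,0,0],50],
    [[15,-30,0],[0,0,0],50],
    [[11,-20,0],[0,0,0],50],
    [[0,0,0],[0,0,0],50],
    [[0,0,0],[0,0,0],50]
  ]
}}

```text
time_s: 4.65
ee_pos: [0.4789, -0.0209, 0.0976]
ee_rot: [[1.0, 0.005, -0.005], [0.005, -1.0, 0.002], [-0.005, -0.002, -1.0]]
ft_force: [-0.3, 0.4, -1.1]
opening: 0.0531
grasp_force: 25.0
```

```bash
python3 w.py w3
python3 - <<'E'
import cv2
f=cv2.imread("pics/w3.png"); cv2.imwrite("pics/w3c.png",cv2.resize(f[60:300,150:370],None,fx=2.4,fy=2.4))
E
```

```text
[ 0.4786 -0.0217  0.0975] TCPpx [257. 236.]
[   0    4   41  203 2812] [ 16.  123.4]
[442  35  39  55 845] [455.8  64.8]
[  187    36   130   134 10565] [249.7 100.4]
[ 208  194  102   59 3973] [258.4 224.9]
[  47  200   71   28 1321] [ 86.3 215.3]
[223 282  72  14 720] [258.7 287.3]
```

View pics/w3c.png

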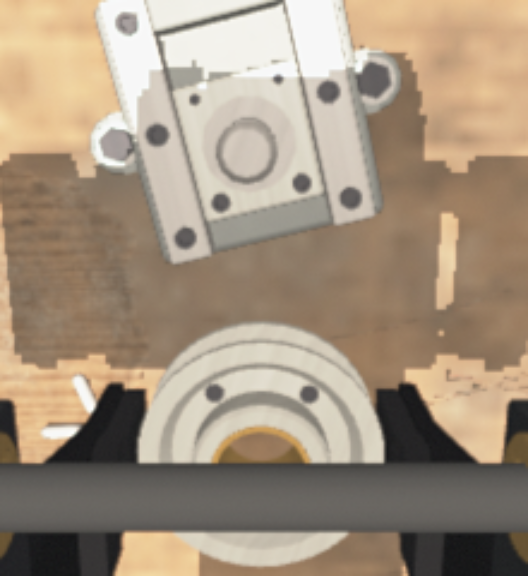

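The crop shows the stud head at (247,150), seen from above, and the held pulley with its upper flange centred at about (261,453).

Run:
```python
from h import *
f,K,E=grab("wrist"); s=bot.read_state();print(np.round(s["ee_pos"],4))
P=lambda x,y,z:plane(K,E,150+x/2.4-.3,60+y/2.4-.3,z).round(4)
print("stud",P(247,150,.069),P(247,150,.066)); print("pul",P(261,453,.112),P(261,444,.112))
a,b=P(138,453,.112),P(384,453,.112);print(a,b)
```

```text
[ 0.4786 -0.0221  0.0975]
stud [ 0.5403 -0.0194  0.069 ] [ 0.5401 -0.0194  0.066 ]
pul [ 0.4782 -0.0231  0.112 ] [ 0.4803 -0.0231  0.112 ]
[0.4781 0.0038 0.112 ] [ 0.4783 -0.05    0.112 ]
```

{"op": "jog_arm", "data": {
  "steps": [
    [[31,-1.5,0],[0,0,0],50],
    [[30.5,-1,0],[0,0,0],50],
    [[0,0,16],[0,0,0],50],
    [[0,0,0],[0,0,0],50],
    [[0,0,0],[0,0,0],50],
    [[0,0,0],[0,0,0],50]
  ]
}}

```text
time_s: 5.35
ee_pos: [0.5404, -0.0188, 0.0821]
ee_rot: [[1.0, 0.003, -0.004], [0.003, -1.0, 0.002], [-0.004, -0.002, -1.0]]
ft_force: [-0.6, 0.0, -0.9]
opening: 0.0537
grasp_force: 25.0
```

```bash
python3 -c "
from h import *
s=bot.read_state(); print(np.round(s['ee_pos'],4))
for n in ('scene','side'):
    f,K,E=grab(n); u,v=proj(K,E,[.54,-.02,.06]); print(n,u,v); u,v=int(u),int(v); cv2.imwrite(f'pics/{n}4.png',cv2.resize(f[v-35:v+35,u-50:u+50],None,fx=5,fy=5,interpolation=cv2.INTER_CUBIC))
"
```

```text
[ 0.5404 -0.0188  0.0821]
scene 230.4543151787121 180.72910101766882
side 270.4786561270755 207.19955670788102
```

{"op": "jog_arm", "data": {
  "steps": [
    [[0,0,5],[0,0,0],50],
    [[0,0,5],[0,0,0],50],
    [[0,0,4],[0,0,0],50],
    [[0,0,0],[0,0,0],50]
  ]
}}

```text
time_s: 5.85
ee_pos: [0.5406, -0.018, 0.067]
ee_rot: [[1.0, 0.004, -0.004], [0.004, -1.0, 0.002], [-0.004, -0.002, -1.0]]
ft_force: [1.1, -0.2, -1.5]
opening: 0.0536
grasp_force: 25.0
```

{"op": "jog_arm", "data": {
  "steps": [
    [[0,0.5,8],[0,0,0],50],
    [[0,0,8],[0,0,0],50],
    [[0,0,8],[0,0,0],50],
    [[0,0,5],[0,0,0],50],
    [[0,0,0],[0,0,0],50]
  ]
}}

```text
time_s: 6.35
ee_pos: [0.5403, -0.0181, 0.0377]
ee_rot: [[1.0, 0.004, -0.005], [0.004, -1.0, 0.003], [-0.005, -0.003, -1.0]]
ft_force: [1.6, 2.3, -3.7]
opening: 0.0539
grasp_force: 25.0
```

{"op": "jog_arm", "data": {
  "steps": [
    [[0,-0.7,3],[0,0,0],50],
    [[0,0,1.5],[0,0,0],50],
    [[0,0,0],[0,0,0],50],
    [[0,0,0],[0,0,0],50]
  ]
}}

```text
time_s: 6.75
ee_pos: [0.5404, -0.0181, 0.0341]
ee_rot: [[1.0, 0.004, -0.004], [0.004, -1.0, 0.002], [-0.004, -0.002, -1.0]]
ft_force: [0.2, 1.1, -1.9]
opening: 0.0541
grasp_force: 25.0
```

{"op": "jog_arm", "data": {
  "steps": [
    [[0,0,0],[0,0,0],68],
    [[0,0,0],[0,0,0],68],
    [[0,0,0],[0,0,0],68],
    [[0,0,-15],[0,0,0],68],
    [[0,0,-40],[0,0,0],68],
    [[0,0,-40],[0,0,0],68],
    [[-40,0,-20],[0,0,0],68],
    [[-40,0,0],[0,0,0],68],
    [[0,0,0],[0,0,0],68],
    [[0,0,0],[0,0,0],68]
  ]
}}

```text
time_s: 7.75
ee_pos: [0.4611, -0.0186, 0.1509]
ee_rot: [[1.0, 0.004, -0.001], [0.004, -1.0, 0.001], [-0.001, -0.001, -1.0]]
ft_force: [0.7, 0.2, 0.9]
opening: 0.068
grasp_force: 0.0
```

```bash
python3 w.py w5
python3 - <<'E'
import cv2
f=cv2.imread("pics/w5.png"); cv2.imwrite("pics/w5c.png",cv2.resize(f[30:260,100:380],None,fx=2.6,fy=2.6,interpolation=cv2.INTER_CUBIC))
E
```

```text
[ 0.4618 -0.0185  0.1507] TCPpx [256. 235.]
[  36    0   43  171 2524] [57.2 83.4]
[ 474   18   38   35 1046] [492.9  34.7]
[412  25  32  46 516] [423.   51.6]
[ 201   27  109  113 7769] [254.1  81.4]
[  83  168   60   38 1575] [116.8 186.7]
[182 182  62  46 649] [214.3 208.1]
[163 282  40  41 822] [184.7 304.7]
[301 282  47  28 847] [317.9 295.5]
```

View pics/w5c.png

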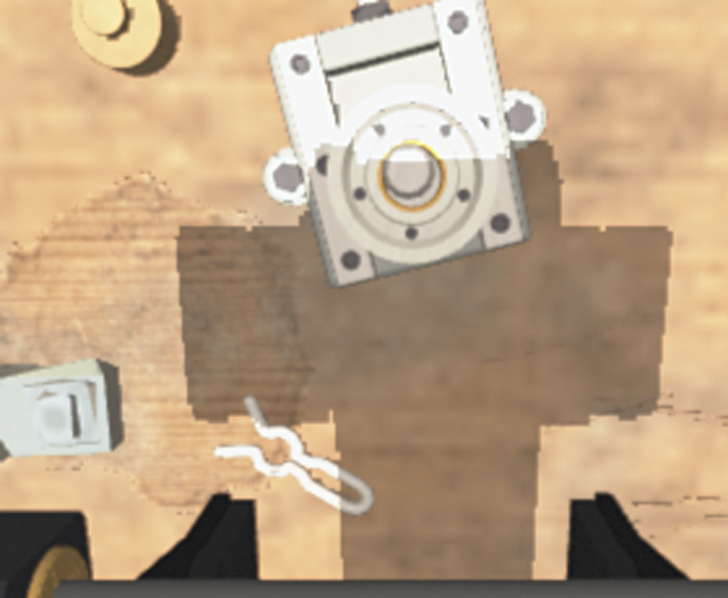

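The crop shows the pulley seated round the stud on the collar. The stud head is at (410,170), and the clip has its tail end at (368,505), leg tips at (220,452) and (248,401), and pocket at about (281,450).

Run:
```python
from h import *
f,K,E=grab("wrist"); s=bot.read_state();print(np.round(s["ee_pos"],4))
P=lambda x,y,z:plane(K,E,100+x/2.6-.3,30+y/2.6-.3,z)[:2]
print("stud",P(410,170,.069).round(4))
tips=[P(220,452,.003),P(248,401,.003)]; tail=P(368,505,.003); pk=P(281,449,.003)
m=(tips[0]+tips[1])/2; ax=m-tail; print(np.linalg.norm(ax),np.linalg.norm(tips[0]-tips[1])); ax/=np.linalg.norm(ax)
print("yaw",np.arctan2(ax[1],ax[0]),"pocket",pk,"tailpt via pocket",pk-.027*ax,"via tips",m-.0465*ax,"end",tail)
g=cv2.cvtColor(f,cv2.COLOR_BGR2HSV); m=((g[...,1]<70)&(g[...,2]>120)).astype(np.uint8); m[:175]=0;m[240:]=0;m[:,:178]=0;m[:,250:]=0
n,l,st,ce=cv2.connectedComponentsWithStats(m); i=1+np.argmax(st[1:,4]); v,u=np.where(l==i)
p=np.array([plane(K,E,a,b,.003)[:2] for a,b in zip(u,v)]).astype(np.float32)
(c,(w,h),a)=cv2.minAreaRect(p*1000); print(st[i],c,w,h,a)
```

```text
[ 0.4621 -0.0183  0.1504]
stud [ 0.5405 -0.0188]
0.06325609987025214 0.02482403894877441
yaw 1.0108116558913793 pocket [0.4334878  0.03350842] tailpt via pocket [0.41914612 0.01063232] via tips [0.41814756 0.01269575] end [ 0.40924717 -0.00150108]
[182 182  62  47 715] (425.645263671875, 25.51947784423828) 67.09892272949219 30.45063591003418 57.675838470458984
```

{"op": "jog_arm", "data": {
  "steps": [
    [[0,0,10],[0,0,-0.145],40],
    [[0,0,10],[0,0,-0.145],40],
    [[0,0,10],[0,0,-0.145],40],
    [[0,0,10],[0,0,-0.145],40],
    [[0,0,10],[0,0,-0.145],40],
    [[0,0,10],[0,0,-0.145],40],
    [[0,0,10],[0,0,-0.138],40],
    [[3,-27,10],[0,0,0],40],
    [[0,-27,10],[0,0,0],40],
    [[0,0,0],[0,0,0],40],
    [[0,0,0],[0,0,0],40]
  ]
}}

```text
time_s: 8.95
ee_pos: [0.4173, 0.0133, 0.0598]
ee_rot: [[0.529, 0.848, -0.003], [0.848, -0.529, 0.002], [0.0, -0.004, -1.0]]
ft_force: [0.1, 0.2, 0.2]
opening: 0.0398
grasp_force: 0.0
```

{"op": "jog_arm", "data": {
  "steps": [
    [[0,1,30],[0,0,0],40],
    [[0,0,18],[0,0,0],40],
    [[0,0,5],[0,0,0],40],
    [[0,0,0],[0,0,0],40],
    [[0,0,0],[0,0,0],40]
  ]
}}

```text
time_s: 9.45
ee_pos: [0.4185, 0.0125, 0.0076]
ee_rot: [[0.531, 0.848, -0.002], [0.848, -0.531, 0.002], [0.001, -0.003, -1.0]]
ft_force: [1.2, -0.4, 0.1]
opening: 0.0397
grasp_force: 0.0
```

{"op": "jog_arm", "data": {
  "steps": [
    [[0,0,5.5],[0,0,0],40],
    [[0,0,0],[0,0,0],40],
    [[0,0,0],[0,0,0],10],
    [[0,0,0],[0,0,0],10],
    [[0,0,0],[0,0,0],10],
    [[0,0,0],[0,0,0],10],
    [[0,0,0],[0,0,0],10]
  ],
  "squeeze": 30
}}

```text
time_s: 10.15
ee_pos: [0.4172, 0.0126, 0.0013]
ee_rot: [[0.53, 0.848, -0.004], [0.848, -0.53, 0.002], [-0.0, -0.004, -1.0]]
ft_force: [0.5, 0.3, -0.4]
opening: 0.0145
grasp_force: 30.0
```

{"op": "jog_arm", "data": {
  "steps": [
    [[0,0,-40],[0,0,0],10],
    [[0,0,-30],[0,0,0.1],10],
    [[0,0,-10],[0,0,0.135],10],
    [[0,0,0],[0,0,0.135],10],
    [[0,0,0],[0,0,0.135],10],
    [[0,0,0],[0,0,0.135],10],
    [[0,0,0],[0,0,0.124],10],
    [[10,30,0],[0,0,0],10],
    [[10,31,0],[0,0,0],10],
    [[0,0,0],[0,0,0],10],
    [[0,0,0],[0,0,0],10]
  ]
}}

```text
time_s: 11.25
ee_pos: [0.4515, -0.042, 0.0806]
ee_rot: [[0.97, 0.244, -0.005], [0.244, -0.97, 0.003], [-0.004, -0.004, -1.0]]
ft_force: [0.1, 0.5, -0.9]
opening: 0.0143
grasp_force: 30.0
```

```bash
python3 w.py w6
python3 - <<'E'
import cv2,numpy as np
from h import *
f=cv2.imread("pics/w6.png"); a=cv2.resize(f[20:265,130:390],(573,540),interpolation=cv2.INTER_CUBIC)
g,K,E=grab("scene"); p=bot.read_state()["ee_pos"]; u,v=proj(K,E,p).astype(int); print(u,v)
b=cv2.resize(g[v-60:v+30,u-19:u+19],(227,540),interpolation=cv2.INTER_CUBIC)
cv2.imwrite("pics/w6c.png",np.hstack([a,b]))
E
```

```text
[ 0.4512 -0.0413  0.0806] TCPpx [255. 236.]
[  181     0   149   124 13040] [254.5  59.1]
[ 464   41   45   58 1019] [479.6  72.1]
[   0  117   77   61 2995] [ 41.  146.7]
[231 150  27 103 847] [246.6 198.1]
[260 150  27 103 838] [270.6 198.4]
[ 19 268  66  10 490] [ 52.5 272.4]
[  25  282   52   35 1441] [ 52.4 296.2]
[ 76 282  28  36 730] [ 88.9 297.8]
[416 293  39  30 708] [435.9 308. ]
[ 31 311  42  12 301] [ 49.  317.9]
257 192
```

View pics/w6c.png

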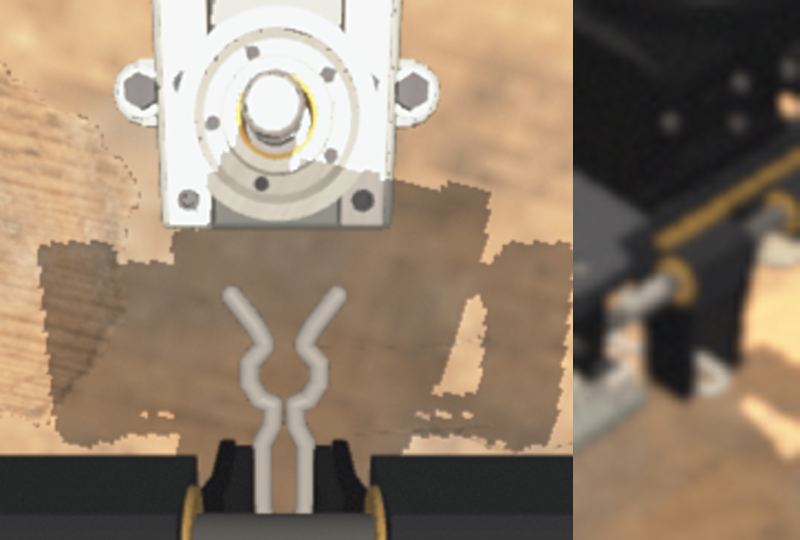

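The clip is held straight, with its tips at crop (231,293) and (340,293) and its pocket at (285,375). The stud head is at (273,100).

Run:
```python
from h import *
f,K,E=grab("wrist"); s=bot.read_state();T=np.array(s["ee_pos"]);R=np.array(s["ee_rot"]);print(T.round(4))
P=lambda x,y,z:plane(K,E,130+x/2.204-.3,20+y/2.204-.3,z)
for n,a in(("stud",(273,100,.069)),("pocket",(285,375,.082)),("tipL",(231,293,.082)),("tipR",(340,293,.082)),("neck",(285,402,.082))):
    p=P(*a); print(n,p.round(4),"tool mm",(R.T@(p-T)*1000).round(1))
a,b=P(231,293,.082),P(340,293,.082);print(np.linalg.norm(a-b), np.linalg.norm((a+b)/2-P(285,375,.082)))
```

```text
[ 0.4512 -0.0408  0.0808]
stud [ 0.5398 -0.0171  0.069 ] tool mm [91.8 -1.1 11.4]
pocket [ 0.4781 -0.0357  0.082 ] tool mm [27.4  1.7 -1.3]
tipL [ 0.4946 -0.0183  0.082 ] tool mm [ 47.6 -11.2  -1.4]
tipR [ 0.5009 -0.0433  0.082 ] tool mm [47.6 14.7 -1.4]
neck [ 0.4713 -0.0374  0.082 ] tool mm [20.4  1.6 -1.3]
0.025872467840171574 0.020244057637136794
```

Run:
```python
from h import *
from scipy.optimize import least_squares
w,Kw,Ew=grab("wrist"); f,K,E=grab("side"); s=bot.read_state();T=np.array(s["ee_pos"]);R=np.array(s["ee_rot"])
for z in(0,5): print([proj(K,E,T+R@(np.array([47,y,-1.2-z])/1000)).round(1).tolist() for y in(-11,14)], [proj(Kw,Ew,T+R@(np.array([47,y,-1.2-z])/1000)).round(1).tolist() for y in(-11,14)])
u,v=proj(K,E,T+R@[.03,0,0]).astype(int)
c=f[v-30:v+40,u-50:u+50]; cv2.imwrite("pics/s7.png",cv2.resize(c,None,fx=8,fy=8,interpolation=cv2.INTER_CUBIC)); print(u-50,v-30)
```

```text
[[258.2, 182.6], [248.7, 190.6]] [[235.4, 153.6], [283.1, 153.5]]
[[258.2, 181.0], [248.6, 189.1]] [[234.7, 155.1], [283.8, 155.1]]
197 151
```

View pics/s7.png

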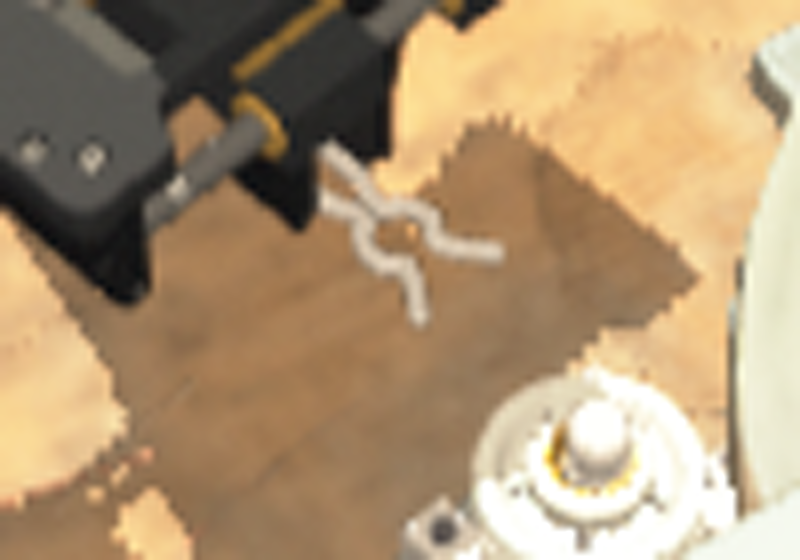

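The side view shows the tips at (259,182) and (250,191), which matches the predicted height, so the clip is held level. I'll shift it sideways, lower it to groove height in front of the stud, then approach.

{"op": "jog_arm", "data": {
  "steps": [
    [[0,-2.5,12],[0,0,0],10],
    [[0,0,11],[0,0,0],10],
    [[0,0,0],[0,0,0],10],
    [[10,0,0],[0,0,0],10],
    [[10,0,0],[0,0,0],10],
    [[0,0,0],[0,0,0],10],
    [[0,0,0],[0,0,0],10],
    [[0,0,0],[0,0,0],10]
  ]
}}

```text
time_s: 12.3
ee_pos: [0.4704, -0.0345, 0.0579]
ee_rot: [[0.969, 0.245, -0.004], [0.245, -0.969, 0.002], [-0.003, -0.003, -1.0]]
ft_force: [-0.6, 0.3, -0.0]
opening: 0.0148
grasp_force: 30.0
```

```bash
cat > st.py <<'E'
from h import *
s=bot.read_state();T=np.array(s["ee_pos"]);R=np.array(s["ee_rot"])
print(s["time_s"],T.round(4),"F tool",(R.T@np.array(s["ft_force"])).round(2),"stud in tool",(R.T@(np.array([.540,-.0178,.058])-T)*1000).round(1),round(s["opening"]*1000,1))
E
python3 st.py;python3 st.py;python3 st.py
```

```text
12.3 [ 0.4704 -0.0345  0.0579] F tool [-0.55 -0.41  0.01] stud in tool [71.6  0.9 -0.3] 14.8
12.3 [ 0.4704 -0.0345  0.0579] F tool [-0.55 -0.41  0.01] stud in tool [71.6  0.9 -0.3] 14.8
12.3 [ 0.4704 -0.0345  0.0579] F tool [-0.55 -0.41  0.01] stud in tool [71.6  0.9 -0.3] 14.8
```

{"op": "jog_arm", "data": {
  "steps": [
    [[6,-0.5,1],[0,0,0],10],
    [[6,0,0],[0,0,0],10],
    [[5,0,0],[0,0,0],10],
    [[5,0,0],[0,0,0],10],
    [[0,0,0],[0,0,0],10],
    [[0,0,0],[0,0,0],10]
  ]
}}

```text
time_s: 12.9
ee_pos: [0.4916, -0.0285, 0.0568]
ee_rot: [[0.969, 0.245, -0.004], [0.245, -0.969, 0.002], [-0.003, -0.003, -1.0]]
ft_force: [-0.1, 0.6, -0.6]
opening: 0.0147
grasp_force: 30.0
```

```bash
python3 st.py
```

```text
12.9 [ 0.4916 -0.0285  0.0568] F tool [ 0.03 -0.61  0.61] stud in tool [49.5  1.5 -1.4] 14.7
```

{"op": "jog_arm", "data": {
  "steps": [
    [[2,0,0],[0,0,0],10],
    [[2,0,0],[0,0,0],10],
    [[2,0,0],[0,0,0],10],
    [[1,0,0],[0,0,0],10],
    [[1,0,0],[0,0,0],10],
    [[0,0,0],[0,0,0],10]
  ]
}}

```text
time_s: 13.5
ee_pos: [0.499, -0.0269, 0.0566]
ee_rot: [[0.97, 0.245, -0.005], [0.245, -0.97, 0.002], [-0.004, -0.003, -1.0]]
ft_force: [-3.0, -1.6, -0.2]
opening: 0.0145
grasp_force: 30.0
```

```bash
python3 st.py
```

```text
13.5 [ 0.499  -0.0269  0.0566] F tool [-3.35  0.83  0.25] stud in tool [42.   1.2 -1.6] 14.5
```

{"op": "jog_arm", "data": {
  "steps": [
    [[1,0,0],[0,0,0],10],
    [[1,0,0],[0,0,0],10],
    [[1,0,0],[0,0,0],10],
    [[0,0,0],[0,0,0],10]
  ]
}}

```text
time_s: 13.9
ee_pos: [0.5025, -0.0259, 0.0568]
ee_rot: [[0.969, 0.245, -0.004], [0.245, -0.969, 0.002], [-0.003, -0.003, -1.0]]
ft_force: [-0.5, -2.0, -1.3]
opening: 0.0146
grasp_force: 30.0
```

```bash
python3 st.py
```

```text
13.9 [ 0.5025 -0.0259  0.0568] F tool [-0.95  1.83  1.3 ] stud in tool [38.3  1.4 -1.3] 14.6
```

{"op": "jog_arm", "data": {
  "steps": [
    [[1,0.5,0],[0,0,0],10],
    [[1,0,0],[0,0,0],10],
    [[1,0,0],[0,0,0],10],
    [[0,0,0],[0,0,0],10]
  ]
}}

```text
time_s: 14.3
ee_pos: [0.5056, -0.0253, 0.0568]
ee_rot: [[0.969, 0.246, -0.004], [0.246, -0.969, 0.002], [-0.003, -0.003, -1.0]]
ft_force: [-1.9, -0.8, -0.9]
opening: 0.0147
grasp_force: 30.0
```

```bash
python3 st.py
```

```text
14.3 [ 0.5056 -0.0253  0.0568] F tool [-2.04  0.27  0.94] stud in tool [35.2  1.2 -1.3] 14.7
```

{"op": "jog_arm", "data": {
  "steps": [
    [[1,0,0],[0,0,0],10],
    [[1,0,0],[0,0,0],10],
    [[1,0,0],[0,0,0],10],
    [[0,0,0],[0,0,0],10]
  ]
}}

```text
time_s: 14.7
ee_pos: [0.5085, -0.0248, 0.0568]
ee_rot: [[0.969, 0.245, -0.003], [0.245, -0.969, 0.002], [-0.003, -0.003, -1.0]]
ft_force: [-1.7, -0.1, -1.7]
opening: 0.0144
grasp_force: 30.0
```

```bash
python3 st.py
```

```text
14.7 [ 0.5085 -0.0248  0.0568] F tool [-1.65 -0.3   1.68] stud in tool [32.2  1.  -1.3] 14.4
```

{"op": "jog_arm", "data": {
  "steps": [
    [[1,0,0],[0,0,0],10],
    [[1,0,0],[0,0,0],10],
    [[1,0,0],[0,0,0],10],
    [[0,0,0],[0,0,0],10]
  ]
}}

```text
time_s: 15.1
ee_pos: [0.5114, -0.024, 0.0568]
ee_rot: [[0.969, 0.245, -0.003], [0.245, -0.969, 0.002], [-0.003, -0.003, -1.0]]
ft_force: [-2.0, 0.1, -0.6]
opening: 0.0147
grasp_force: 30.0
```

{"op": "jog_arm", "data": {
  "steps": [
    [[1,0,0],[0,0,0],10],
    [[1,0,0],[0,0,0],10],
    [[1,0,0],[0,0,0],10],
    [[0,0,0],[0,0,0],10]
  ]
}}

```text
time_s: 15.5
ee_pos: [0.514, -0.0234, 0.0567]
ee_rot: [[0.969, 0.245, -0.004], [0.245, -0.969, 0.002], [-0.003, -0.003, -1.0]]
ft_force: [-3.4, -1.1, -0.9]
opening: 0.0147
grasp_force: 30.0
```

{"op": "jog_arm", "data": {
  "steps": [
    [[1,0,0],[0,0,0],10],
    [[1,0,0],[0,0,0],10],
    [[0,0,0],[0,0,0],10]
  ]
}}

```text
time_s: 15.8
ee_pos: [0.5153, -0.0231, 0.0565]
ee_rot: [[0.969, 0.245, -0.005], [0.245, -0.969, 0.002], [-0.005, -0.003, -1.0]]
ft_force: [-4.7, -1.4, 1.1]
opening: 0.0146
grasp_force: 30.0
```

{"op": "jog_arm", "data": {
  "steps": [
    [[1,0,0],[0,0,0],10],
    [[1,0,0],[0,0,0],10],
    [[0,0,0],[0,0,0],10]
  ]
}}

```text
time_s: 16.1
ee_pos: [0.5165, -0.0228, 0.0561]
ee_rot: [[0.969, 0.245, -0.007], [0.245, -0.97, 0.002], [-0.006, -0.003, -1.0]]
ft_force: [-5.4, -1.5, -0.5]
opening: 0.015
grasp_force: 30.0
```

{"op": "jog_arm", "data": {
  "steps": [
    [[1,0,-0.4],[0,0,0],10],
    [[1,0,0],[0,0,0],10],
    [[0,0,0],[0,0,0],10]
  ]
}}

```text
time_s: 16.4
ee_pos: [0.5176, -0.0225, 0.0561]
ee_rot: [[0.97, 0.245, -0.009], [0.245, -0.97, 0.001], [-0.008, -0.004, -1.0]]
ft_force: [-6.2, -1.0, -0.8]
opening: 0.0144
grasp_force: 30.0
```

{"op": "jog_arm", "data": {
  "steps": [
    [[1,0,-0.3],[0,0,0],10],
    [[1,0,0],[0,0,0],10],
    [[0,0,0],[0,0,0],10]
  ]
}}

```text
time_s: 16.7
ee_pos: [0.5218, -0.0215, 0.0571]
ee_rot: [[0.97, 0.245, -0.004], [0.245, -0.97, 0.002], [-0.003, -0.003, -1.0]]
ft_force: [-1.9, -0.9, -1.3]
opening: 0.0147
grasp_force: 30.0
```

{"op": "jog_arm", "data": {
  "steps": [
    [[1,0,0],[0,0,0],10],
    [[1,0,0],[0,0,0],10],
    [[0,0,0],[0,0,0],10]
  ]
}}

```text
time_s: 17.0
ee_pos: [0.5257, -0.0205, 0.0582]
ee_rot: [[0.969, 0.246, 0.0], [0.246, -0.969, 0.003], [0.001, -0.003, -1.0]]
ft_force: [1.3, 0.4, -1.4]
opening: 0.0147
grasp_force: 30.0
```

{"op": "jog_arm", "data": {
  "steps": [
    [[1,0,0],[0,0,0],10],
    [[1,0,0],[0,0,0],10],
    [[0,0,0],[0,0,0],10]
  ]
}}

```text
time_s: 17.3
ee_pos: [0.5271, -0.0201, 0.058]
ee_rot: [[0.969, 0.245, -0.001], [0.245, -0.969, 0.002], [-0.0, -0.003, -1.0]]
ft_force: [3.4, 0.3, -0.8]
opening: 0.015
grasp_force: 30.0
```

{"op": "jog_arm", "data": {
  "steps": [
    [[1,0,0.5],[0,0,0],10],
    [[1,0,0.3],[0,0,0],10],
    [[0,0,0],[0,0,0],10]
  ]
}}

```text
time_s: 17.6
ee_pos: [0.5278, -0.0199, 0.0566]
ee_rot: [[0.969, 0.245, -0.004], [0.245, -0.969, 0.002], [-0.003, -0.003, -1.0]]
ft_force: [1.8, 0.5, -0.5]
opening: 0.0143
grasp_force: 30.0
```

```bash
python3 st.py
```

```text
17.6 [ 0.5278 -0.0199  0.0566] F tool [ 1.83 -0.04  0.47] stud in tool [12.3  0.9 -1.4] 14.3
```

{"op": "jog_arm", "data": {
  "steps": [
    [[1,0,0],[0,0,0],10],
    [[1,0,0],[0,0,0],10],
    [[0,0,0],[0,0,0],10]
  ]
}}

```text
time_s: 17.9
ee_pos: [0.5288, -0.0196, 0.0562]
ee_rot: [[0.969, 0.245, -0.006], [0.245, -0.969, 0.002], [-0.005, -0.003, -1.0]]
ft_force: [-1.3, -0.6, 0.1]
opening: 0.0143
grasp_force: 30.0
```

{"op": "jog_arm", "data": {
  "steps": [
    [[1,0,0],[0,0,0],10],
    [[1,0,0],[0,0,0],10],
    [[0,0,0],[0,0,0],10]
  ]
}}

```text
time_s: 18.2
ee_pos: [0.5292, -0.0195, 0.0559]
ee_rot: [[0.97, 0.245, -0.009], [0.245, -0.97, 0.001], [-0.008, -0.004, -1.0]]
ft_force: [-5.9, -1.2, 1.5]
opening: 0.0145
grasp_force: 30.0
```

{"op": "jog_arm", "data": {
  "steps": [
    [[-1.5,0,0],[0,0,0],14],
    [[-1,0,0],[0,0,0],14],
    [[0,0,0],[0,0,0],34],
    [[0,0,0],[0,0,0],34],
    [[0,0,0],[0,0,0],34],
    [[0,0,-10],[0,0,0],34],
    [[0,0,-40],[0,0,0],34],
    [[-30,0,-40],[0,0,0],34],
    [[-40,0,0],[0,0,0],34],
    [[0,0,0],[0,0,0],34],
    [[0,0,0],[0,0,0],34],
    [[0,0,0],[0,0,0],34]
  ]
}}

```text
time_s: 19.4
ee_pos: [0.4625, -0.0367, 0.1474]
ee_rot: [[0.969, 0.246, -0.002], [0.246, -0.969, 0.002], [-0.002, -0.003, -1.0]]
ft_force: [0.7, -0.1, -0.2]
opening: 0.034
grasp_force: 0.0
```

```bash
python3 w.py w8
python3 - <<'E'
from h import *
f,K,E=grab("wrist")
T=np.array([.5292,-.0195]); a=np.array([.9695,.245])
for n,p in(("tail",[*T,.058]),("pocket",[*(T+.0274*a),.058]),("head",[*(T+.0274*a),.069])): print(n,np.round(p,4),proj(K,E,p).round(1))
u,v=proj(K,E,[*(T+.0274*a),.069]).astype(int)
cv2.imwrite("pics/w8c.png",cv2.resize(f[max(v-40,0):v+50,u-55:u+55],None,fx=6,fy=6,interpolation=cv2.INTER_CUBIC)); print(u-55,max(v-40,0))
E
```

```text
[ 0.4625 -0.0365  0.1471] TCPpx [256. 235.]
[   0    0   68  124 1975] [53.9 60.9]
[ 202   32  114  100 8514] [258.4  79.9]
[416  72  33  43 501] [426.7  93.3]
[476  78  36  36 954] [493.3  95.1]
[  62  124   60   50 1838] [ 94.2 149.1]
[ 24 232  57  21 612] [ 54.5 243.6]
[ 15 264  45  16 543] [ 39.2 270.5]
[ 25 282  41  24 737] [ 45.8 291.6]
[ 256  282   54   28 1061] [276.2 297.2]
[ 29 300  40  23 677] [ 47.8 312.9]
tail [ 0.5292 -0.0195  0.058 ] [257.  107.7]
pocket [ 0.5558 -0.0128  0.058 ] [257.   70.6]
head [ 0.5558 -0.0128  0.069 ] [256.9  69.1]
201 29
```

Run:
```python
from h import *
f,K,E=grab("wrist"); g=cv2.cvtColor(f,cv2.COLOR_BGR2GRAY)
c=g[30:120,200:315]; b=cv2.resize(c,None,fx=4,fy=4,interpolation=cv2.INTER_CUBIC)
C=cv2.HoughCircles(b,cv2.HOUGH_GRADIENT,1,6,param1=80,param2=18,minRadius=34,maxRadius=58)
for x,y,r in C[0][:6]: print("circ",200+x/4,30+y/4,r/4,plane(K,E,200+x/4,30+y/4,.069).round(4))
print("blur cols 236..280 rows 94..134 step2")
for r in range(94,140,2): print(r,g[r,236:282:2])
```

```text
circ 259.375 71.125 10.4 [ 0.5547 -0.0148  0.069 ]
circ 259.125 69.375 10.475 [ 0.5558 -0.0144  0.069 ]
circ 256.375 70.375 13.25 [ 0.5546 -0.0126  0.069 ]
circ 261.625 70.375 10.9 [ 0.5556 -0.0163  0.069 ]
circ 257.875 72.125 11.2 [ 0.5538 -0.014   0.069 ]
circ 260.625 68.875 10.675 [ 0.5564 -0.0153  0.069 ]
blur cols 236..280 rows 94..134 step2
94 [248 225 201 196 215 217 216 178 200 182 157 182 171 166 199 188 216 220
 220 218 207 183 199]
96 [248 226 222 199 195 209 178 190 195 158 122 218 220 156 190 196 184 221
 219 201 186 199 228]
98 [236 224 225 226 207 200 170 187 193 151 143 219 218 182 187 193 180 214
 192 189 205 228 228]
100 [244 219 227 228 229 221 174 187 192 173 211 215 215 178 187 193 175 192
 197 216 228 228 227]
102 [248 162 222 228 227 228 198 188 192 166 196 195 197 157 190 191 181 218
 224 226 227 227 212]
104 [249 147 165 203 225 229 192 189 191 185 225 222 222 177 190 190 186 225
 224 228 227 191 155]
106 [245 150 164 163 172 212 166 190 190 187 227 226 227 162 191 190 187 225
 223 198 171 164 156]
108 [176 152 165 165 164 164 148 191 190 183 226 226 227 164 
[... 822 characters left out ...]
62 138]
126 [184 142 163 161 161 161 157 154 189 205 199 199 204 198 175 153 161 161
 160 161 160 162 137]
128 [185 141 160 160 160 161 160 154 150 186 202 206 192 164 149 161 161 161
 161 160 159 160 138]
130 [165 130 132 134 135 135 135 134 131 135 146 149 145 123 136 136 138 138
 138 136 138 137 134]
132 [134 122 121 120 121 121 122 121 119 117 119 120 122 122 122 123 122 121
 119 118 119 119 118]
134 [132 134 135 135 135 137 136 135 132 131 134 135 135 134 134 135 138 135
 131 127 127 128 128]
136 [129 132 135 137 138 137 136 134 130 132 135 136 135 135 133 135 137 135
 131 126 128 129 131]
138 [129 132 135 139 140 139 137 133 130 131 136 137 136 131 131 134 134 133
 129 128 129 132 133]
```

```bash
python3 -c "
from rig import bot
print(bot.hand_in())"
```

```text
the job is handed in; nothing more can be done
None
```

The job is handed in at about 20 s: the pulley is home on the stud and the clip snapped past the shank, then met firm resistance, with its loop to the front; wrist force in the push peaked at about 6 N in the readings between moves, the last wrist image agreed with this, and no verdict came back.

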